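# Load a label cassette and hold its code up to the scanner

### The arm

A 7-joint arm with a two-finger parallel gripper is mounted at the origin on a cart in front of the work surface, level with it; the furniture and walls round the work are solid. World frame = base frame: x ahead of the robot, y to its left, z up, the work surface at z = 0. Lengths are in m, angles in rad, forces in N, time in s.
With the tool pointing down it reaches from about 0.4 to 0.85 m from the base axis. Payload 4.4 kg.
Tool frame: the origin (TCP) lies at the very end of the fingers, on their centre line; the grasp point (between the pads) lies 19 mm behind it; z points along the fingers, y is the line along which they close (so a half turn about z gives the same grasp; the last joint's range is limited). The gripper opens to 94 mm and grips with 3 to 60 N. Pads are 16 mm wide; open, the fingers measure 119 mm over their backs; the gripper's body (75 mm by 177 mm) begins 78 mm behind the grasp point.
Start: joints at [-0.066, 0.628, 0.038, 1.517, -0.027, 0.996, -0.02], TCP at [0.65, 0, 0.205] pointing down, gripper open.
Joint ranges: [-3.06, 3.06], [-0.37, 2.12], [-1.25, 1.32], [0.18, 2.47], [-1.1, 4.24], [0.23, 1.98], [-2.94, 2.94]. Speed limits (rad/s): [2.57, 2.57, 3.14, 3.14, 3.14, 3.14, 3.14].

### API

Orientations are given as a unit quaternion [x, y, z, w].
In Python, from rig import env, fingers, read_state, viewer gives the robot as it stands. The module is installed in compiled form; this text tells all that it offers. Calls block until the motion is done:
- env.move_to(position, orientation): joint-space move of the TCP to a pose.
- env.line_to(position, feed=0.15, frame=None, until_force=None): straight line of the TCP; frame=None keeps the orientation; feed is the mean speed in m/s. With until_force (N) it stops when the force on the tool has changed by that much, and returns True; else False.
- env.set_joints(angles): joint-space move.
- fingers.grip(opening): finger opening in m; the grip force is fixed at half the most; returns when the fingers have stopped.
- env.hold(seconds).
- env.inverse_kinematics(position, orientation): joint angles nearest the present ones, or None.
- read_state(): the state.
- viewer.snapshot(name): name is "scene" or "side" or "wrist"; returns the picture (400x640x3 uint8, red, green, blue); there is no depth.
- viewer.camera_info(name): a dict with "fx", "fy", "cx", "cy" (pixels), "world_from_camera" (4x4, takes a point from camera to world coordinates). Camera axes: x right, y up, looking along -z (the intrinsics and any distortion apply to the point x, -y, -z); pixel columns grow to the right and rows downward; lengths in m; the calibration is good to about 2 mm. A picture is of the moment at which its call begins: read the wrist's pose just before it. camera_info takes no time and is no camera call; for the wrist camera it gives the pose at the moment of the call.
A pose or a line that the arm cannot do raises env.Unreachable and nothing moves.
- env.job_done(): hands the job in; it is judged then, once.
The state is a dict: "time_s": time; "q": joint angles; "dq": joint speeds; "joint_efforts": joint torques, N m; "tool_pos": TCP position; "orientation": TCP orientation; "ft_force": force on the tool from outside, world axes, zero at the start; "torque": the same for the moment, N m; "opening": finger opening in m; "finger_force": force on a finger pad.
Only numpy, scipy, OpenCV 4.12 (cv2) and the standard library are available. Lean on these libraries where they do the work, as an engineer would, in place of code of your own. Each camera call takes 0.05 s, during which the arm holds its last target. There are 200 camera calls.

### The job

Slip the roll of blue labels over the spindle of the cassette in the grey dock, until it sits fully down on the cassette, and let go of it. Then take the cassette by its yellow grip block, lift it out of the dock with the roll on it, and hold it upright in the air in front of the scanner, with the code plate squarely facing the lens, level and in line with it and 12 cm away. Finish while still holding it there, still; leave the orange roll and the kitchen things alone.

Things in the scene. Friction and masses are not known exactly. Their poses are not given: they have to be found in the camera images.
- roll_blue: roll of blue labels standing on end, a plain ring: 60 mm outside diameter, 45 mm tall, through hole 30 mm across with a blue core; 90 g. The same either way up. Origin: centre of its underside, z up. Stands on the worktop (z = 0).
- roll_blue_centre (a point): middle of the blue roll, on its axis, 22.5 mm from either end.
- roll_orange: an orange-label roll of the same shape and size, not wanted; origin: centre of its underside. It and the blue roll change places from start to start.
- cassette: loose upright label cassette, 220 g: black base 86 (x) by 76 (y) by 24 mm tall; on its middle a white spindle 24 mm in diameter, to 64 mm above the underside, tapering to 18 mm at 71 mm; above it a yellow grip block 16 by 16 mm, square to the base, from 70 to 104 mm. Origin: centre of the underside; z up along the spindle; x out through the code plate.
- spindle_seat (a point): on the spindle's axis, on top of the cassette's base, 24 mm above its underside, where the roll comes to rest; axes as the cassette. The grip block passes through the roll; with the roll seated (24 to 69 mm) the block stands free above it.
- grip_block (a point): on the spindle's axis inside the yellow grip block, 90 mm above the cassette's underside; axes as the cassette.
- code_plate (a point): middle of the white plate with dark squares (56 by 20 mm) on the cassette's +x side, 44 mm out from the spindle's axis and 12 mm above the underside; the plate looks along the cassette's +x. A white strip on top of the base runs along the same edge.
- dock: fixed grey tray 106 by 96 mm, rim 10 mm high, floor 4 mm above the worktop; the cassette stands loosely in it (about 4 mm play all round) and lifts straight out. Origin: centre of its underside.
- scanner: fixed code scanner: white head 44 by 76 by 48 mm with a black face and round lens, on a thin post from a round foot (110 mm). Origin: on the worktop below the head's front face; x level, pointing from the lens into the head, so the lens looks along -x; z up.
- lens (a point): front of the scanner's lens, 200 mm above the worktop, axes as the scanner. The code plate belongs 120 mm in front of it (at x = -0.12, y = 0, z = 0 in this frame) and must look along +x of this frame, so the cassette then has the scanner's yaw.
- timer: red and white kitchen timer, 67 mm across, 58 mm tall, loose; origin: centre of its underside. Bystander.
- pepper: wooden pepper mill, 58 mm across, 170 mm tall, loose; origin: centre of its underside. Bystander.
- spice_jar: glass spice jar with green cap, 46 mm across, 106 mm tall, loose; origin: centre of its underside. Bystander.
There are look-alikes about, which are no part of the job. What is shaped like the roll_blue but pink or purple is not meant.

How it is judged:
By the outcome, as a careful person would: the job done as asked, in the order asked, and still so for the second after the job is handed in, while the arm keeps its last pose, push and grip.
It also fails if it takes over 61 s, if anything falls off the work surface, if the arm or the gripper's body presses on something with over 40 N, if the wrist force passes 120 N, or if a joint passes its speed limit or range.

## Working session

There is one attempt and no reset: what is moved stays moved. The work goes in short steps, each a Python script; the robot and the scene stay as the last script left them, time stands still between calls to the robot, and variables do not carry over. Pictures are saved under pics/ and viewed, at most 10 in all, crops included, and the job is handed in when it is done.

```bash
mkdir -p pics; ls; python3 - <<'E'
from rig import env, fingers, read_state, viewer
import cv2, numpy as np
np.set_printoptions(precision=4,suppress=True)
for n in ("scene","side","wrist"):
    i=viewer.camera_info(n); print(n,{k:v for k,v in i.items()})
    im=viewer.snapshot(n); cv2.imwrite(f"pics/{n}0.png",im[:,:,::-1])
s=read_state();print(s["time_s"],s["tool_pos"],s["orientation"],s["opening"])
E
```

```text
pics
scene {'fx': 429.7969972353515, 'fy': 429.7969972353515, 'cx': 326.24580364568425, 'cy': 197.36497876446631, 'world_from_camera': array([[-0.9542, -0.2268,  0.195 ,  0.8787],
       [ 0.2985, -0.6834,  0.6662,  1.1641],
       [-0.0178,  0.6939,  0.7198,  1.3944],
       [ 0.    ,  0.    ,  0.    ,  1.    ]])}
side {'fx': 407.28786289419236, 'fy': 407.28786289419236, 'cx': 323.9243212994661, 'cy': 199.30518426199723, 'world_from_camera': array([[ 0.6781,  0.6017, -0.4221, -0.0524],
       [-0.7349,  0.5549, -0.3899, -0.5505],
       [-0.0004,  0.5746,  0.8184,  1.3375],
       [ 0.    ,  0.    ,  0.    ,  1.    ]])}
wrist {'fx': 339.56724959069663, 'fy': 339.56724959069663, 'cx': 317.89471548852737, 'cy': 198.6296528121606, 'world_from_camera': array([[ 1.    , -0.001 ,  0.0002,  0.6508],
       [ 0.0009,  0.972 ,  0.2349,  0.0677],
       [-0.0005, -0.2349,  0.972 ,  0.3836],
       [ 0.    ,  0.    ,  0.    ,  1.    ]])}
0.15 [0.6495 0.     0.2048] [ 0.7071  0.7071 -0.0005 -0.0005] 0.09412080354449129
```

View pics/scene0.png

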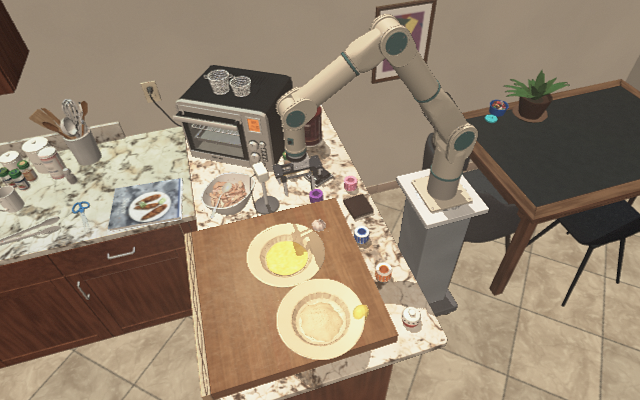

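View pics/side0.png

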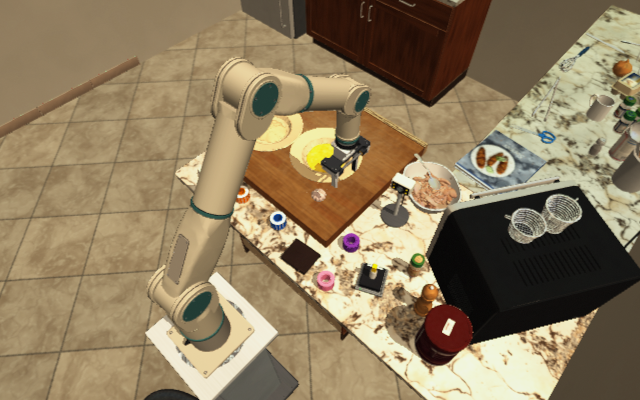

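Scene view: the blue-and-white roll is at (362,235), the orange at (383,271), the purple at (316,196) and the pink at (351,184). In the side view blue is at (278,220), orange (243,194), purple (351,242), pink (326,281), cassette and dock (371,277), and scanner (402,185) with its foot at (395,215). Candidates for the wanted roll are blue, purple, pink and orange; by the description I choose blue.

```bash
cat > h.py <<'E'
from rig import env, fingers, read_state, viewer
import cv2, numpy as np
np.set_printoptions(precision=4,suppress=True)
def ray(info,px):
    u,v=px; T=info["world_from_camera"]
    d=T[:3,:3]@np.array([(u-info["cx"])/info["fx"],-(v-info["cy"])/info["fy"],-1.])
    return T[:3,3],d/np.linalg.norm(d)
def onplane(info,px,z):
    o,d=ray(info,px); return o+d*(z-o[2])/d[2]
def tri(obs):
    A=np.zeros((3,3));b=np.zeros(3);R=[ray(*o) for o in obs]
    for o,d in R:
        P=np.eye(3)-np.outer(d,d);A+=P;b+=P@o
    x=np.linalg.solve(A,b)
    return x,[np.linalg.norm((np.eye(3)-np.outer(d,d))@(x-o)) for o,d in R]
def proj(info,p):
    T=info["world_from_camera"];c=T[:3,:3].T@(np.asarray(p)-T[:3,3])
    return np.array([info["cx"]+info["fx"]*c[0]/-c[2],info["cy"]-info["fy"]*c[1]/-c[2]])
def down(yaw):  # closing axis y at angle yaw from world x ; start: x_tool=world y, y_tool=world x
    from scipy.spatial.transform import Rotation as R
    y=np.array([np.cos(yaw),np.sin(yaw),0]);z=np.array([0,0,-1.]);x=np.cross(y,z)
    return R.from_matrix(np.c_[x,y,z]).as_quat()
def snap(n,name):
    i=viewer.camera_info(n);im=viewer.snapshot(n)
    cv2.imwrite(f"pics/{name}.png",im[:,:,::-1]);np.save(f"pics/{name}.npy",i,allow_pickle=True)
    return i,im
E
python3 - <<'E'
from h import *
s=viewer.camera_info("scene");d=viewer.camera_info("side");w=viewer.camera_info("wrist")
for n,a,b in [("blue",(362,235),(278,220)),("orange",(383,271),(243,194)),("purple",(316,196),(351,242)),("scan",(260,172),(403,184))]:
    x,e=tri([(s,a),(d,b)]);print(n,x,e,proj(w,x))
for n,p,z in [("cass",(372,275),.03),("foot",(395,215),0),("pepper",(426,300),.1),("cap",(417,262),.1),("pink",(326,281),.02)]:
    x=onplane(d,p,z);print(n,x,proj(w,x),proj(s,x))
E
```

```text
blue [0.4343 0.1413 0.021 ] [np.float64(0.003012168032889085), np.float64(0.0030121680328891007)] [98.8185 39.6845]
orange [0.4224 0.3315 0.0236] [np.float64(0.0040543211004691136), np.float64(0.004054321100469061)] [  49.0879 -203.5244]
purple [ 0.5498 -0.1272  0.0246] [np.float64(0.0017659911407358578), np.float64(0.0017659911407357852)] [230.9308 288.9048]
scan [ 0.7707 -0.1673  0.1986] [np.float64(0.000571618792090123), np.float64(0.0005716187920901421)] [490.8163 465.8065]
cass [ 0.4992 -0.2679  0.03  ] [195.9393 393.8298] [317.458  172.1395]
foot [ 0.7706 -0.1683  0.    ] [412.7537 309.0855] [265.6097 204.6585]
pepper [ 0.5187 -0.4623  0.1   ] [205.5311 578.9688] [301.7181 136.5745]
cap [ 0.6087 -0.3643  0.1   ] [279.6701 516.5124] [288.5707 152.8118]
pink [ 0.3778 -0.1627  0.02  ] [ 90.4409 313.8018] [349.4268 182.8253]
```

View pics/wrist0.png

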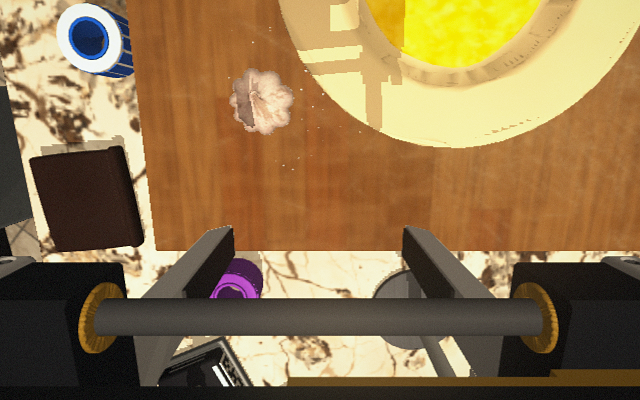

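The wrist view shows the blue-core ring with a white top at (90,38), matching its prediction; purple is at (237,285) and the cassette corner at (205,365). Next: close views of the blue roll, the cassette and the scanner.

```bash
python3 - <<'E'
from h import *
q=down(0)
for k,p in enumerate([(.62,-.27,.32),(.70,-.27,.32),(.47,-.34,.25),(.54,-.34,.25),(.49,.05,.2),(.43,.06,.2)]):
    try:
        env.move_to(p,q); env.hold(.15); i,im=snap("wrist",f"w{k}")
    except env.Unreachable: print("unreach",p)
print(read_state()["time_s"])
ims=[cv2.resize(cv2.imread(f"pics/w{k}.png"),(400,250)) for k in (1,2,3,5)]
cv2.imwrite("pics/m1.png",np.vstack([np.hstack(ims[:2]),np.hstack(ims[2:])]))
E
```

```text
6.0917
```

View pics/m1.png

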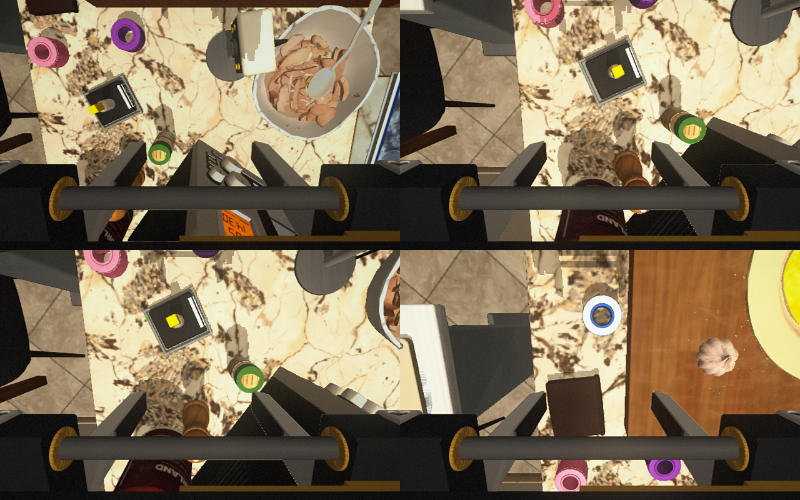

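```bash
python3 - <<'E'
from h import *
def crop(k,c,h=50,w=64): 
    im=cv2.imread(f"pics/w{k}.png");y=max(c[1]-h,0);x=max(c[0]-w,0)
    return cv2.resize(im[y:y+2*h,x:x+2*w],(384,300),interpolation=cv2.INTER_NEAREST),(x,y)
L=[crop(2,(342,112)),crop(3,(278,112)),crop(1,(390,62)),crop(5,(322,105))]
print([l[1] for l in L]);t=[l[0] for l in L]
cv2.imwrite("pics/m2.png",np.vstack([np.hstack(t[:2]),np.hstack(t[2:])]))
P=[]
for k,c in [(4,None),(5,None)]:
    i=np.load(f"pics/w{k}.npy",allow_pickle=True).item();im=cv2.imread(f"pics/w{k}.png")
    u,v=proj(i,(.4343,.1413,.04)).astype(int)
    hsv=cv2.cvtColor(im,cv2.COLOR_BGR2HSV)
    m=((hsv[...,0]>98)&(hsv[...,0]<122)&(hsv[...,1]>130)&(hsv[...,2]>60)).astype(np.uint8)
    b=np.zeros_like(m);b[max(v-60,0):v+60,max(u-60,0):u+60]=1;m*=b
    cs,_=cv2.findContours(m,cv2.RETR_CCOMP,cv2.CHAIN_APPROX_NONE)
    for c in sorted(cs,key=cv2.contourArea)[-3:]:
        if len(c)>15: print(k,(u,v),cv2.contourArea(c),cv2.fitEllipse(c),onplane(i,cv2.fitEllipse(c)[0],.045))
for k in (2,3):
    i=np.load(f"pics/w{k}.npy",allow_pickle=True).item();im=cv2.imread(f"pics/w{k}.png")
    hsv=cv2.cvtColor(im,cv2.COLOR_BGR2HSV)
    m=((abs(hsv[...,0].astype(int)-28)<5)&(hsv[...,1]>190)&(hsv[...,2]>90)).astype(np.uint8); m[200:]=0
    n,l,st,ce=cv2.connectedComponentsWithStats(m);j=1+np.argmax(st[1:,4]);print(k,st[j],ce[j])
    x,y,w,h,_=st[j];print(hsv[y:y+h,x:x+w,2])
E
```

```text
[(278, 62), (214, 62), (326, 12), (258, 55)]
4 (np.int64(257), np.int64(89)) 856.5 ((260.601318359375, 93.25211334228516), (30.89438819885254, 34.301815032958984), 123.4966812133789) [0.4383 0.1378 0.045 ]
4 (np.int64(257), np.int64(89)) 1131.0 ((260.73846435546875, 92.66857147216797), (36.777347564697266, 39.214080810546875), 160.1185302734375) [0.4385 0.1384 0.045 ]
5 (np.int64(319), np.int64(101)) 810.0 ((323.09161376953125, 105.23236083984375), (31.534929275512695, 32.2200927734375), 54.64162826538086) [0.4381 0.1379 0.045 ]
5 (np.int64(319), np.int64(101)) 1096.0 ((323.0828857421875, 104.52056884765625), (36.724212646484375, 38.02534103393555), 178.98899841308594) [0.4381 0.1386 0.045 ]
2 [339 104  20  21 273] [348.4835 113.9927]
[[107 134 143 151 154 151 159 167 143 137 196 241 250 254 228 123  58  64
   67  64]
 [130 141 152 155 175 190 158 132 199 241 247 247 247 249 252 188  66  58
   65  65]
 [138 147 179 208 192 153 207 241 247 247 245 243 244 247 250 199  64  61
   62  70]
 [144 178 172 176 220 242 246 246 245 246 244 245 245 245 247 251 180  60
   62  64]
 [146 180 232 2
[... 2728 characters left out ...]
2 242 241 241 243 242 243 242
  243 243 248 207]
 [ 59  60  53  98 227 247 243 242 241 242 242 241 242 243 241 242 241 242
  243 245 249 205]
 [ 59  61  54  51 226 250 244 242 241 243 242 243 242 242 241 242 243 245
  247 239 200 167]
 [ 61  55  56  54 110 234 245 242 242 241 242 243 241 242 243 245 246 237
  200 163 190 213]
 [ 61  62  58  56  49 227 249 243 242 242 242 242 243 247 247 235 191 164
  189 233 225 208]
 [ 61  58  59  58  50 121 235 245 244 243 245 246 249 230 174 165 192 239
  243 226 204 189]
 [ 62  60  63  55  55  56 230 252 245 246 250 231 174 162 176 204 212 211
  212 206 193 182]
 [ 58  61  62  60  60  50  98 239 255 233 171 160 171 175 192 196 196 197
  192 192 188 169]]
```

View pics/m2.png

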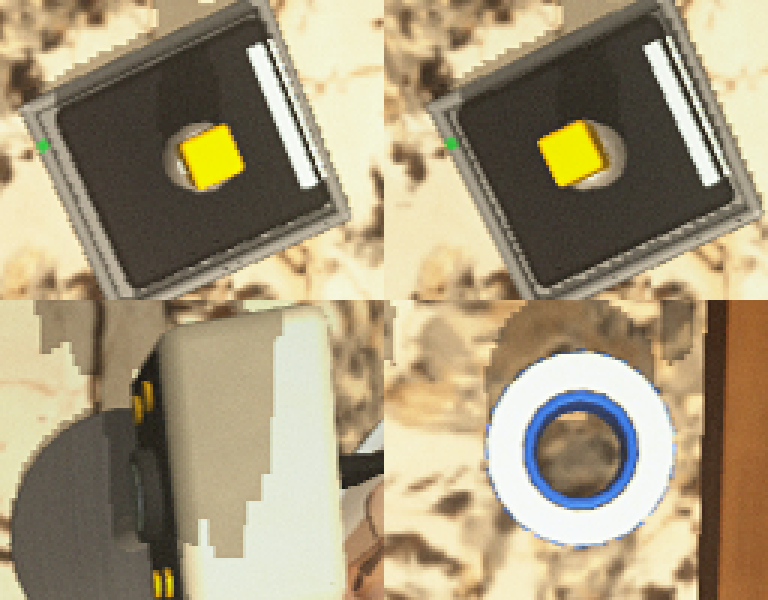

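The choice is confirmed: the blue-cored white ring is at w5 (323,105). The cassette block and strip are clear, with the strip on the right (+x) side at about 20° yaw. The scanner face looks toward −x. Now the measurements, plus two tilted looks at the lens.

```bash
cat > meas.py <<'E'
from h import *
def ld(k): return np.load(f"pics/{k}.npy",allow_pickle=True).item(),cv2.imread(f"pics/{k}.png")
def comp(m):
    n,l,st,ce=cv2.connectedComponentsWithStats(m.astype(np.uint8));return n,l,st,ce
def cassette(ks,zs=.028,zb=.108):
    ob=[]
    for k in ks:
        i,im=ld(k);hsv=cv2.cvtColor(im,cv2.COLOR_BGR2HSV)
        m=(abs(hsv[...,0].astype(int)-28)<6)&(hsv[...,1]>190)&(hsv[...,2]>220);m[200:]=0
        n,l,st,ce=comp(m);j=1+np.argmax(st[1:,4]);c=ce[j];ob.append((i,c))
        (u,v),(a,b),t=cv2.minAreaRect(np.argwhere(l==j)[:,::-1].astype(np.int32))
        box=cv2.boxPoints(((u,v),(a,b),t));W=np.array([onplane(i,p,zb)[:2] for p in box])
        e=W[1]-W[0];f=W[2]-W[1]
        by=[np.degrees(np.arctan2(x[1],x[0]))%90 for x in(e,f)]
        m=(hsv[...,1]<45)&(hsv[...,2]>200);n,l,st,ce=comp(m)
        best=None
        for j in range(1,n):
            if 100<st[j,4]<700 and np.hypot(*(ce[j]-c))<60:
                pts=np.argwhere(l==j)[:,::-1]
                w=np.array([onplane(i,p,zs)[:2] for p in pts]);ctr=w.mean(0)
                U,S,V=np.linalg.svd(w-ctr,full_matrices=False);a=V[0]
                s=np.sqrt(12/len(w))*S
                if best is None or s[0]>best[2][0]: best=(ctr,np.degrees(np.arctan2(a[1],a[0]))%180-90,s)
        print(k,"block",onplane(i,c,zb),"size",np.linalg.norm(e),np.linalg.norm(f),"yaw",by,"strip",best)
    print("block tri",tri(ob))
E
python3 - <<'E'
from meas import *
cassette(["w2","w3"])
i4,_=ld("w4");i5,_=ld("w5");print(tri([(i4,(260.7,92.9)),(i5,(323.1,104.8))]))
from scipy.spatial.transform import Rotation as R
a=np.radians(50);z=np.array([np.sin(a),0,-np.cos(a)]);x=np.array([np.cos(a),0,np.sin(a)])
q=R.from_matrix(np.c_[x,np.cross(z,x),z]).as_quat()
for k,p in enumerate([(.60,-.13,.29),(.60,-.21,.29)]):
    print(env.inverse_kinematics(p,q))
    try: env.move_to(p,q);env.hold(.15);snap("wrist",f"s{k}")
    except env.Unreachable: print("unreach")
print(read_state()["time_s"])
cv2.imwrite("pics/m3.png",np.vstack([cv2.imread(f"pics/s{k}.png")[:270] for k in (0,1)]))
E
```

```text
w2 block [ 0.5013 -0.2696  0.108 ] size 0.014931503007165035 0.015093969532086984 yaw [np.float64(22.23069414647006), np.float64(24.717901185432638)] strip (array([ 0.5345, -0.2537]), np.float64(24.509806783157927), array([0.0554, 0.0061]))
w3 block [ 0.5016 -0.2696  0.108 ] size 0.014866301115290451 0.0150260050224931 yaw [np.float64(23.38260470332468), np.float64(24.017598433716614)] strip (array([ 0.5345, -0.2538]), np.float64(24.507537232441578), array([0.0557, 0.006 ]))
block tri (array([ 0.5014, -0.2696,  0.1068]), [np.float64(1.8576385015647636e-05), np.float64(1.8576385015709998e-05)])
(array([0.4382, 0.1383, 0.0434]), [np.float64(6.700233601567512e-05), np.float64(6.700233601562645e-05)])
[ 1.0859  0.4532 -1.0496  2.3538  2.6271  0.3855  2.407 ]
[ 1.2759  0.5201 -1.0654  2.2659  2.7492  0.2475  2.4659]
9.1417
```

View pics/m3.png

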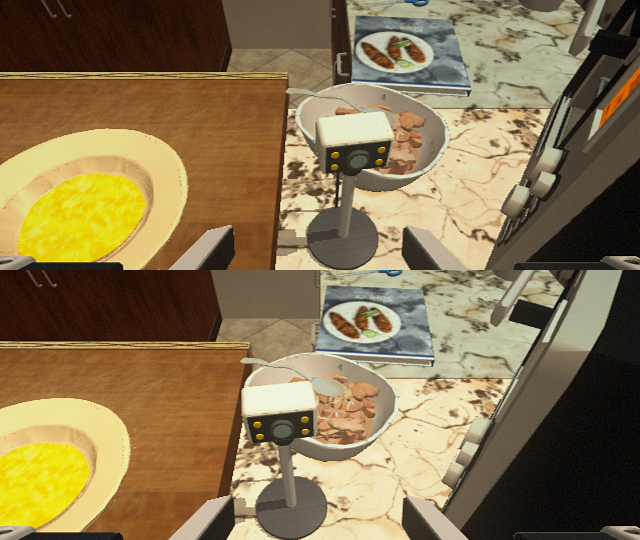

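The tilted views show the scanner's face with its round lens at (359,159) in s0 and about (282,162) in s1, plus four yellow dots symmetric about it.

```bash
python3 - <<'E'
from meas import *
D={}
for k,c in (("s0",(359,159)),("s1",(282,162))):
    i,im=ld(k);x0,y0=c[0]-35,c[1]-24
    h=cv2.cvtColor(im,cv2.COLOR_BGR2HSV)[y0:y0+50,x0:x0+70]
    m=(abs(h[...,0].astype(int)-25)<8)&(h[...,1]>150)&(h[...,2]>100)
    n,l,st,ce=comp(m);ce=np.array([ce[j]+(x0,y0) for j in range(1,n) if 5<st[j,4]<150 and np.hypot(*(ce[j]-(35,24)))<32])
    ce=ce[np.argsort(ce[:,0])];ce=np.vstack([p[np.argsort(p[:,1])] for p in (ce[:2],ce[2:])]);print(k,ce.tolist());D[k]=(i,ce)
    g=cv2.cvtColor(im,cv2.COLOR_BGR2GRAY)[y0:y0+50,x0:x0+70]
    G=cv2.GaussianBlur(cv2.resize(g,None,fx=4,fy=4,interpolation=cv2.INTER_CUBIC),(5,5),1)
    ci=cv2.HoughCircles(G,cv2.HOUGH_GRADIENT,1,20,param1=60,param2=15,minRadius=22,maxRadius=60)
    print(None if ci is None else [( (c[0]+.5)/4-.5+x0,(c[1]+.5)/4-.5+y0,c[2]/4) for c in ci[0][:4]])
P=[]
for j in range(4):
    x,e=tri([(D["s0"][0],D["s0"][1][j]),(D["s1"][0],D["s1"][1][j])]);P.append(x);print(x,e[0])
P=np.array(P);v=P[:2].mean(0)-P[2:].mean(0);print("mean",P.mean(0),"yaw",np.degrees(np.arctan2(-v[0],v[1])),np.linalg.norm(v))
h=P[[0,2]].mean(0)-P[[1,3]].mean(0);print("vert",h)
cv2.imwrite("pics/m4.png",np.hstack([cv2.resize(cv2.imread("pics/s0.png")[100:190,305:405],(400,360),interpolation=0),cv2.resize(cv2.imread("pics/s1.png")[100:190,232:332],(400,360),interpolation=0)]))
E
```

```text
s0 [[334.5609756097561, 154.5609756097561], [334.0, 166.5], [381.1842105263158, 149.39473684210526], [378.7714285714286, 161.4]]
[(np.float32(357.25), np.float32(158.75), np.float32(9.3)), (np.float32(379.0), np.float32(161.75), np.float32(13.2)), (np.float32(389.5), np.float32(163.75), np.float32(14.85)), (np.float32(381.5), np.float32(166.25), np.float32(8.325))]
s1 [[256.95238095238096, 154.3095238095238], [259.46153846153845, 166.23076923076923], [304.3488372093023, 149.04651162790697], [304.8285714285714, 161.31428571428572]]
[(np.float32(282.0), np.float32(162.25), np.float32(13.4)), (np.float32(282.5), np.float32(167.75), np.float32(13.175)), (np.float32(265.5), np.float32(180.0), np.float32(8.45)), (np.float32(264.0), np.float32(185.0), np.float32(13.175))]
[ 0.7462 -0.1464  0.2084] 5.3370761860538434e-05
[ 0.746  -0.1465  0.1907] 4.553631643628531e-05
[ 0.753 -0.194  0.209] 4.0310920206109844e-05
[ 0.7523 -0.194   0.1917] 9.576942340844461e-05
mean [ 0.7494 -0.1702  0.1999] yaw 7.871937645847057 0.04796461703853289
vert [0.0005 0.     0.0175]
```

View pics/m4.png

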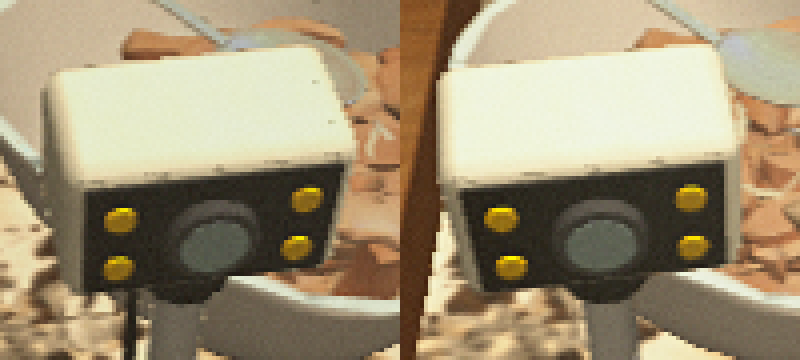

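```bash
python3 - <<'E'
from meas import *
o=[]
M=np.array([.7494,-.1702,.1999]);y=np.radians(7.9);X=np.array([np.cos(y),np.sin(y)])
for k,x0,off in (("s0",305,0),("s1",232,0)):
    i,im=ld(k);g=cv2.cvtColor(im,cv2.COLOR_BGR2GRAY).astype(float)
    h=cv2.cvtColor(im,cv2.COLOR_BGR2HSV)
    c=(358,160) if k=="s0" else (282,160)
    b,gr,r=[im[...,j].astype(int) for j in range(3)]
    m=(gr>r+6)&(gr>75); w=np.zeros_like(m);w[c[1]-12:c[1]+12,c[0]-14:c[0]+14]=1;m&=w
    n,l,st,ce=comp(m);j=1+np.argmax(st[1:,4]);p=ce[j];print(k,st[j],p)
    W=onplane(i,p,.2);d=W[:2]-M[:2];print(W,"along",d@X,"lat",d@[-X[1],X[0]]);o.append((i,p))
print(tri(o))
E
```

```text
s0 [354 164   2   2   2] [354.5 164.5]
[ 0.7405 -0.1669  0.2   ] along -0.008360470038282233 lat 0.0045193296099842
s1 [280 158   2   2   2] [280.5 158.5]
[ 0.7484 -0.1693  0.2   ] along -0.0009002727253924635 lat 0.0010631341596220717
(array([ 0.7505, -0.1683,  0.1934]), [np.float64(0.002975349094716134), np.float64(0.0029753490947158896)])
```

```bash
python3 - <<'E'
from meas import *
M=np.array([.7494,-.1702,.1999]);y=np.radians(7.9);X=np.array([np.cos(y),np.sin(y)])
for k,p in (("s0",(358.4,160.9)),("s1",(282.1,160.9))):
    W=onplane(ld(k)[0],p,.2);d=W[:2]-M[:2];print(W,"along",d@X,"lat",d@[-X[1],X[0]])
for s in (-90,90):
    for p,yw in (((.4382,.1383,.14),s),((.4382,.1383,.01),s),((.5014,-.2696,.18),s),((.5014,-.2696,.077),s+24.5),((.585,-.19,.261),s+7.9)):
        print(s,p,env.inverse_kinematics(p,down(np.radians(yw))))
# pick
q=down(-np.pi/2)
env.move_to((.4382,.1383,.16),q);env.line_to((.4382,.1383,.010),feed=.12)
fingers.grip(.03);s=read_state();print(s["opening"],s["finger_force"],s["tool_pos"],s["ft_force"],s["time_s"],s["q"])
E
```

```text
[ 0.7455 -0.1712  0.2   ] along -0.004043399886471004 lat -0.000429976494457361
[ 0.745  -0.1711  0.2   ] along -0.004468923774808348 lat -0.00032987664323478455
-90 (0.4382, 0.1383, 0.14) [-0.9838  0.6561  0.959   2.1165 -0.7893  0.7803 -1.0869]
-90 (0.4382, 0.1383, 0.01) [-0.6324  0.7639  0.3993  2.1909 -0.8911  0.353  -1.0477]
-90 (0.5014, -0.2696, 0.18) [ 0.0716  0.6083  0.5906  1.787  -0.4268  0.8767 -0.7131]
-90 (0.5014, -0.2696, 0.077) [ 0.3022  0.6983  0.2219  1.864  -0.2509  0.6064 -0.4623]
-90 (0.585, -0.19, 0.261) [-0.1784  0.6293  0.7756  1.5629 -0.4697  1.1441 -0.734 ]
90 (0.4382, 0.1383, 0.14) [ 0.2288  0.5994 -0.878   2.0851  0.6756  0.7672  0.4935]
90 (0.4382, 0.1383, 0.01) [-0.1415  0.7372 -0.3315  2.1775  0.7273  0.3353  0.4809]
90 (0.5014, -0.2696, 0.18) [ 1.1165  0.8254 -1.1977  1.757   0.8371  1.1714  1.2328]
90 (0.5014, -0.2696, 0.077) [ 0.8338  0.7619 -0.6247  1.848   0.6396  0.7428  1.8502]
90 (0.585, -0.19, 0.261) [ 0.6097  0.5733 -0.5656  1.5383  0.3279  1.1258  1.6831]
0.06006403490706458 30.00025008805096 [0.4383 0.1384 0.0101] [-0.2263  0.0547  0.0603] 14.1833 [-0.7391  0.8086  0.5712  2.1937 -1.0867  0.4577 -0.8516]
```

Gripped at 60 mm opening. Now lift, carry and lower with a force stop.

```bash
python3 - <<'E'
from h import *
q=down(-np.pi/2);b=np.array([.5014,-.2696])
env.line_to((.4382,.1383,.20),feed=.15)
env.move_to((*b,.20),q);env.line_to((*b,.145),feed=.1);env.hold(.2)
i,_=snap("wrist","p0");snap("side","p1")
s=read_state();print(s["tool_pos"],s["opening"],s["time_s"],s["ft_force"])
a=cv2.imread("pics/p0.png");c=cv2.imread("pics/p1.png")
u,v=proj(viewer.camera_info("side"),(*b,.12)).astype(int);print(u,v)
cv2.imwrite("pics/m5.png",np.hstack([cv2.resize(a[150:400,120:520],(480,300)),cv2.resize(c[v-40:v+40,u-40:u+40],(300,300))]))
E
```

```text
[ 0.5017 -0.2697  0.1455] 0.06029990751534478 18.125 [-0.8085 -0.6467 -1.4147]
375 263
```

View pics/m5.png

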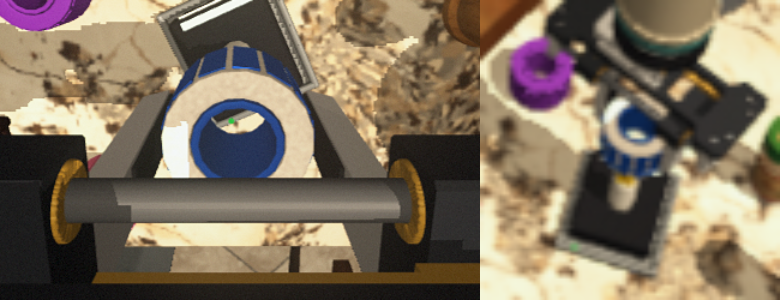

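The roll hangs in the gripper straight above the block: the wrist view shows the roll centred between the pads, and the side view shows the block just under it. Lowering.

```bash
python3 - <<'E'
from h import *
b=np.array([.5014,-.2696])
def st(t):
    s=read_state();print(t,s["tool_pos"],s["opening"],s["ft_force"],s["time_s"])
r=env.line_to((*b,.095),feed=.06,until_force=5);st(r)
if not r:
    r=env.line_to((*b,.034),feed=.05,until_force=6);st(r)
E
```

```text
False [ 0.5016 -0.2699  0.0953] 0.060006142686815686 [-0.0453 -0.4178 -0.5646] 19.1083
True [ 0.5011 -0.2694  0.0378] 0.06054250914463911 [-0.3437 -0.731   2.4367] 20.15
```

It stopped at TCP z = 0.038, exactly where a seated roll should stop it. Release, retreat and re-measure.

```bash
python3 - <<'E'
from meas import *
b=np.array([.5014,-.2696])
fingers.grip(.094);env.line_to((*b,.20),feed=.15)
q=down(0)
for k,p in enumerate([(.47,-.34,.25),(.54,-.34,.25)]):
    env.move_to(p,q);env.hold(.15);snap("wrist",f"c{k}")
print(read_state()["time_s"],read_state()["q"])
cassette(["c0","c1"])
ob=[]
for k in("c0","c1"):   # roll top: blue core hole
    i,im=ld(k);u,v=proj(i,(*b,.073)).astype(int);hsv=cv2.cvtColor(im,cv2.COLOR_BGR2HSV)
    m=(hsv[...,0]>98)&(hsv[...,0]<122)&(hsv[...,1]>130)&(hsv[...,2]>50)
    m[:max(v-26,0)]=0;m[v+26:]=0;m[:,:u-26]=0;m[:,u+26:]=0
    n,l,st,ce=comp(m);j=1+np.argmax(st[1:,4])
    h=cv2.convexHull(np.argwhere(l==j)[:,::-1].astype(np.int32));e=cv2.fitEllipse(h);print(k,e,onplane(i,e[0],.073));ob.append((i,e[0]))
print("roll top",tri(ob))
T=[]
for k in("c0","c1"):
    i,im=ld(k);u,v=proj(i,(*b,.07)).astype(int);T.append(cv2.resize(im[v-45:v+45,u-60:u+60],(400,300),interpolation=0))
cv2.imwrite("pics/m6.png",np.hstack(T))
E
```

```text
24.1 [ 0.268   0.6002  0.4304  1.5066 -0.2678  1.094   0.7537]
c0 block [ 0.5013 -0.2695  0.108 ] size 0.014770206095102401 0.015107747702409 yaw [np.float64(22.703440517163678), np.float64(25.24662496043709)] strip None
c1 block [ 0.5016 -0.2695  0.108 ] size 0.014759482226737014 0.014589823390652536 yaw [np.float64(25.373181305634276), np.float64(26.19552702570744)] strip (array([ 0.5366, -0.2576]), np.float64(22.566206740423937), array([0.051 , 0.0056]))
block tri (array([ 0.5014, -0.2695,  0.1065]), [np.float64(3.394513122322349e-05), np.float64(3.394513122324908e-05)])
c0 ((346.98455810546875, 114.11687469482422), (34.95746994018555, 36.19527816772461), 15.306375503540039) [ 0.5009 -0.2693  0.073 ]
c1 ((279.77996826171875, 112.94390106201172), (34.73358154296875, 36.34895324707031), 155.85885620117188) [ 0.5013 -0.2693  0.073 ]
roll top (array([ 0.5011, -0.2693,  0.0712]), [np.float64(2.669233608226314e-06), np.float64(2.669233608215805e-06)])
```

View pics/m6.png

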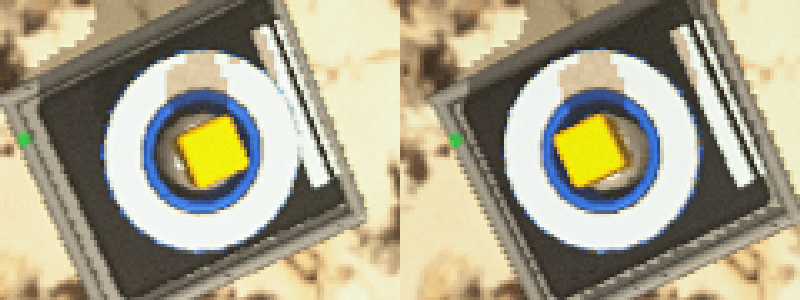

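The roll sits down around the spindle, coaxial with the block, and its top is 35 mm below the block's top as it should be. Grasp the block next, and cross-check the scanner yaw by plane-casting its dots.

```bash
python3 - <<'E'
from meas import *
D={"s0":[(334.56,154.56),(334.0,166.5),(381.18,149.39),(378.77,161.4)],"s1":[(256.95,154.31),(259.46,166.23),(304.35,149.05),(304.83,161.31)]}
for k,ps in D.items():
    i,_=ld(k);W=np.array([onplane(i,p,z) for p,z in zip(ps,(.2087,.1912,.2087,.1912))])
    for a,b in((0,2),(1,3)): v=W[a]-W[b];print(k,np.degrees(np.arctan2(-v[0],v[1])),np.linalg.norm(v))
    print(W.mean(0))
for k in("w0","w1"):   # head top: near-side long edges, bright/grey rows -> left and right white borders at z=.224
    i,im=ld(k);g=cv2.cvtColor(im,cv2.COLOR_BGR2GRAY).astype(int)
    c=proj(i,(.768,-.168,.224));L=[]
    for r in range(int(c[1])-22,int(c[1])+23,2):
        if r<0: continue
        row=g[r];u=int(c[0])-6
        while u>1 and row[u]>85:u-=1
        L.append(onplane(i,(u+.5,r),.222)[:2])
    L=np.array(L);p=np.polyfit(L[:,1],L[:,0],1);res=L[:,0]-np.polyval(p,L[:,1]);ok=abs(res)<.002;p=np.polyfit(L[ok,1],L[ok,0],1)
    print(k,"face edge yaw",np.degrees(np.arctan(-p[0])),"x at y=-.17",np.polyval(p,-.17),ok.sum(),len(L))
b=np.array([.5014,-.2695]);q=down(np.radians(-65.5))
env.move_to((*b,.19),q);r=env.line_to((*b,.077),feed=.1,until_force=8)
s=read_state();print(r,s["tool_pos"])
if not r:
    fingers.grip(.005);s=read_state();print(s["opening"],s["finger_force"],s["tool_pos"],s["ft_force"],s["time_s"],s["q"])
E
```

```text
s0 8.652620946095059 0.048204312960051655
s0 8.644041907443553 0.048137660136765834
[ 0.7495 -0.1703  0.2   ]
s1 8.981893628807498 0.04806558434950056
s1 8.537349017987246 0.047835553972796284
[ 0.7494 -0.1703  0.2   ]
w0 face edge yaw 8.67386532708262 x at y=-.17 0.7496076856735866 23 23
w1 face edge yaw 8.559946166382762 x at y=-.17 0.750720583951033 23 23
False [ 0.5018 -0.2699  0.0776]
0.015721811160388385 29.996366500854492 [ 0.5012 -0.2692  0.0769] [ 0.096   0.528  -0.1953] 27.4833 [ 0.0852  0.7657  0.5815  1.8707 -0.6339  0.6985 -0.1024]
```

Opening is 15.7 mm on the block, and the scanner yaw is confirmed at 8.65°. Lift and present.

```bash
python3 - <<'E'
from meas import *
y=np.radians(8.65);X=np.array([np.cos(y),np.sin(y)]);t=np.array([.7452,-.1711])-.164*X
env.line_to((.5014,-.2695,.262),feed=.1)
s=read_state();print(s["opening"],s["ft_force"])
q=down(y-np.pi/2)
env.move_to((*t,.262),q);env.line_to((*t,.261),feed=.05);env.hold(.8)
s=read_state();print(t,s["tool_pos"],s["orientation"],q,s["opening"],s["ft_force"],s["time_s"])
for n in("wrist","scene","side"): snap(n,"f_"+n)
a=cv2.imread("pics/f_wrist.png");c=[]
for n in("scene","side"):
    u,v=proj(viewer.camera_info(n),(.65,-.18,.2)).astype(int);c.append(cv2.resize(cv2.imread(f"pics/f_{n}.png")[v-45:v+45,u-60:u+60],(400,300)))
cv2.imwrite("pics/m7.png",np.vstack([np.hstack(c),cv2.resize(a,(480,300))[:,:].copy() if 0 else cv2.copyMakeBorder(cv2.resize(a,(480,300)),0,0,0,320,0)]))
E
```

```text
0.015969469368070113 [-0.8341  0.4239 -3.2899]
[ 0.5831 -0.1958] [ 0.5831 -0.1957  0.261 ] [0.9971 0.0755 0.     0.    ] [0.9972 0.0754 0.     0.    ] 0.01598452090088147 [-0.6789  0.2274 -3.1523] 31.05
```

View pics/m7.png

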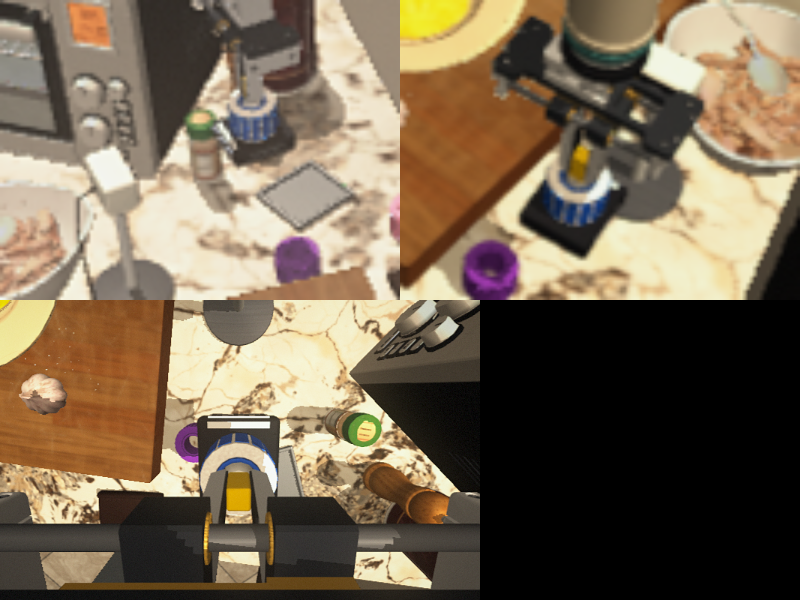

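The cassette with its roll is held upright in front of the scanner; the weight reads 3.2 N, and the strip is level in the wrist view at about (318,165). Last check: the strip's yaw and place.

```bash
python3 - <<'E'
from meas import *
i,im=ld("f_wrist");h=cv2.cvtColor(im,cv2.COLOR_BGR2HSV)
m=(h[...,1]<60)&(h[...,2]>140);m[:150]=0;m[178:]=0;m[:,:265]=0;m[:,372:]=0
n,l,st,ce=comp(m);j=1+np.argmax(st[1:,4]);print(st[j],ce[j])
w=np.array([onplane(i,p,.212)[:2] for p in np.argwhere(l==j)[:,::-1]]);c=w.mean(0)
U,S,V=np.linalg.svd(w-c,full_matrices=False);a=V[0];print("yaw",np.degrees(np.arctan2(a[1],a[0]))%180-90,S*np.sqrt(12/len(w)))
y=np.radians(8.65);X=np.array([np.cos(y),np.sin(y)]);d=c-np.array([.5831,-.1958]);print("along",d@X,"lat",d@[-X[1],X[0]])
s=read_state();print(s["tool_pos"],np.abs(s["dq"]).max())
E
```

```text
[277 162  83   9 683] [320.5388 166.0498]
yaw 8.863643211999062 [0.0545 0.0059]
along 0.036600677898547616 lat -0.0020923789983762057
[ 0.5831 -0.1958  0.261 ] 0.0014952528305395727
```

The yaw agrees at 8.86°, and along the axis it is right. The strip sits 2 mm to one side of the lens line when both are measured with this same camera, so I shift it by that and hand in.

```bash
python3 - <<'E'
from h import *
y=np.radians(8.65);t=np.array([.5831,-.1958])+.002*np.array([-np.sin(y),np.cos(y)])
env.line_to((*t,.261),feed=.02);env.hold(1.0)
s=read_state();print(s["tool_pos"],s["opening"],s["ft_force"],np.abs(s["dq"]).max(),s["time_s"])
print(env.job_done())
E
```

```text
[ 0.5828 -0.1938  0.261 ] 0.016004212109948526 [ 0.335   0.3206 -3.4234] 0.0017180806006234014 32.45
the job is handed in; nothing more can be done
None
```

The blue roll is seated on the cassette, and the arm holds the cassette upright and still with its code plate facing the lens at 12 cm; I handed the job in at 32 s without seeing a verdict, and my position and angle measurements are good to about 2 mm and 1°.

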